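Mount sprung tweezers on the soldering stand and hold them squeezed to the gauge bars

TASK

Fit the loose sprung tweezers on the soldering stand: lower the square hole of their heel block fully home over the square post with the two tips over the gauge block, and let go of them. Then squeeze the two blades towards each other until each tip stands right above its own dark bar on the gauge block (a tip gap of 18 mm), and finish while still holding them steady at that gap, without letting go. Never let the tips close up on each other, and leave the other things on the bench where they are.

Things in the scene. Friction and masses are not known exactly. Their poses are not given: they have to be found in the camera images.
- tweezers: Steel sprung tweezers lying flat, 200 g, 158 mm long. Heel block 36 x 36 mm, 26 mm tall, with a 19.6 mm square hole right through from top to bottom. Origin: centre of the heel's underside, on the hole's axis; z up, x from heel to tips, y to the left. Two spring blades, 7 to 19 mm above the underside, leave the heel's front at x = 18 mm and spread to the tips at x = 140 mm.
- blade_left (a joint): Turn of the left (+y) blade about an upright hinge at x = 14, y = 10 mm in the tweezers' frame: 0 at rest (open), growing as it is squeezed inward, about 0.105 rad at the 18 mm tip gap, 0.168 at its stop. Its spring opens it again when let go.
- blade_right (a joint): The same for the right (-y) blade, hinge at x = 14, y = -10 mm.
- rib_left (a point): Middle of the left blade's rib, where to squeeze: an upright round rib 12 mm across, 5 to 21 mm above the tweezers' underside; at rest at x = 90, y = 22.5 mm in their frame. Width over both ribs: 57 mm at rest, 41 mm at the 18 mm tip gap; 1 mm less width is 1.7 mm less gap. The spring pushes back on each rib with 1.6 N at first, 5 N at that gap; a grip that is not stopped by position shuts it.
- rib_right (a point): The same on the right blade, at rest at x = 90, y = -22.5 mm.
- tip_left (a point): Inner face of the left blade's tip, 13 mm above the tweezers' underside; at rest at x = 140, y = 22 mm in the tweezers' frame.
- tip_right (a point): Inner face of the right blade's tip; at rest at x = 140, y = -22 mm. The tip gap is the distance between the two tip points: 44 mm at rest.
- bore_mouth (a point): Centre of the square hole's lower mouth: the tweezers' origin. The solid heel block around it can be gripped firmly for carrying; the blades give way.
- stand: Steel soldering stand fixed to the bench. Origin: on the bench under the post's axis; z up, x from post to gauge block, y to the left. Base plate 8 mm thick, x = -30 to 165 mm, 56 mm wide. At x = 0 a 36 x 36 mm pedestal, top 45 mm up, bears the square post. Aluminium gauge block: x = 122 to 165 mm, 52 mm wide, top 45 mm up, two dark bars inlaid on it; tips of seated tweezers pass 10 mm above it.
- seat (a point): Centre of the pedestal's top, on the post's axis, 45 mm above the bench; axes as the stand's. Tweezers that are fully home rest here, their x along the stand's x.
- post_top (a point): Top of the square post, 81 mm above the bench. The post is 18 mm wide, sides along the stand's x and y; its last 10 mm taper to 10 mm wide.
- bar_left (a point): On the centre line of the left dark bar (6 mm wide, 41 mm long along the stand's x), at x = 140, y = 9 mm in the stand's frame, 46 mm above the bench.
- bar_right (a point): The same on the right dark bar, at x = 140, y = -9 mm.
- spool: Bystander, loose, origin in the middle of its underside: aluminium solder spool, 44 mm across, 36 mm tall, standing.
- tape: Bystander, loose, origin in the middle of its underside: roll of black tape lying flat, 76 mm across, 20 mm tall.
- meter: Bystander, loose, origin in the middle of its underside: black hand multimeter lying on its back, 150 x 76 x 45 mm.
- motor: Bystander, loose, origin near its middle: small yellow gear motor, 90 x 30 x 30 mm.
- driver: Bystander, loose, origin near its middle: screwdriver with a black handle, 170 mm long, lying.
- flux: Bystander, loose, origin in the middle of its underside: small white bottle with black cap, 40 mm across, 70 mm tall.
There are look-alikes about, which are no part of the job. Leave any turquoise look-alike of the stand alone.

How it is judged:
By the outcome, as a careful person would: the job done as asked, in the order asked, and still so for the second after the job is handed in, while the arm keeps its last pose, push and grip.
It also fails if it takes over 45 s, if anything falls off the work surface, if the arm or the gripper's body presses on something with over 40 N, if the wrist force passes 120 N, or if a joint passes its speed limit or range.

ROBOT

A 7-joint arm with a two-finger parallel gripper is mounted at the origin on the work surface. World frame = base frame: x ahead of the robot, y to its left, z up, the work surface at z = 0. Lengths are in mm, angles in rad, forces in N, time in s.
With the tool pointing down it reaches from about 400 to 750 mm from the base axis. Payload 19.5 kg.
Tool frame: the origin (TCP) lies on the centre line of the jaws, within the pads' length; the fingertips stand 14 mm ahead of it and the grasp point (between the pads) lies 5 mm behind it; z points along the fingers, y is the line along which they close (so a half turn about z gives the same grasp; the last joint's range is limited). The gripper opens to 85 mm and grips with 20 to 120 N. Pads are 22 mm wide; open, the fingers measure 114 mm over their backs; the gripper's body (76 mm by 85 mm) begins 54 mm behind the grasp point. The pads swing forward as they close: fully open they stand 13 mm farther back than shut.
Start: joints at [1.161, 0.707, -0.028, 1.485, 0.022, 0.951, -0.075], TCP at [206.741, -536.521, 245.268] pointing down, gripper open.
Joint ranges: [-2.71, 2.71], [-0.32, 2.16], [-1.57, 1.52], [0, 2.45], [-1.46, 4.6], [0, 2.02], [-2.83, 2.83]. Speed limits (rad/s): [1.89, 1.89, 2.57, 2.57, 3.01, 3.01, 3.01].

INTERFACE

Orientations are given as a rotation vector (axis times angle).
In Python, from plant import observe, grab_frame, close_job gives the robot as it stands.
- The arm moves only by the tool jog_arm, never from a script. Its argument "series" is a list of rows, each a list of 6 numbers: the shift along the world's x, y, z in mm, then the turn, a rotation vector about the world's x, y, z in degrees. A call has 1 to 20 rows; each row is the pose to reach, as a shift and turn from the pose commanded when the call began; what a row does not reach only later rows make up. A row lasts 1/8 s, in which the tool goes at most 62.5 mm and 10.7 degrees, less where a joint would pass 70% of its speed; a pose out of reach is approached as far as the arm can. A call with a gripper value outside its range is refused whole. "claw" is the finger opening in mm, from 0 to 85.4, set as the call begins (left out, the last holds). The fingers move at their own pace and stop on an object; "newtons" is the grip in N (left out, the last holds). Time passes only in rows, so rows that repeat a pose let the fingers close. It gives the time, the measured TCP pose, the force, the opening and the grip force at its end, in the units of the state.
- observe(): the state, without advancing time (a new reading comes with each control period).
- grab_frame(name): name is "side" or "top" or "wrist"; returns a dict with "pixels" (420x560x3 uint8, blue, green, red), "z_map" (420x560 float32, mm along the optical axis (not along the pixel's ray), 0 where there is no reading), "fovy" (degrees; the focal length in pixels is half the picture's height over the tangent of half this angle, whatever the lens; pixels are square), "cx", "cy" (the principal point, pixels), "world_from_camera" (4x4, takes a point from camera to world coordinates). Camera axes: x right, y down, z forward; pixel columns grow to the right and rows downward; lengths in mm; the calibration is good to about 2 mm. A picture is of the moment at which its call begins.
- close_job(): hands the job in; it is judged then, once.
The state is a dict: "clock": time; "joints": joint angles; "qd": joint speeds; "joint_torque": joint torques, N m; "position": TCP position; "ee_rot": TCP orientation; "force": force on the tool from outside, world axes, zero at the start; "torque": the same for the moment, N m; "grip_width": finger opening in mm; "gripper_force": force on a finger pad.
Only numpy, scipy, OpenCV 4.12 (cv2) and the standard library are available. Lean on these libraries where they do the work, as an engineer would, in place of code of your own. Each camera call takes 0.05 s, during which the arm holds its last target. There are 200 camera calls.

## Working session

There is one attempt and no reset: what is moved stays moved. The work goes in short steps, Python scripts to look and compute and a tool call to move; the robot and the scene stay as the last step left them, time stands still between calls to the robot, and variables do not carry over. Pictures are saved under pics/ and viewed, at most 10 in all, crops included, and the job is handed in when it is done.

Besides the shell and the picture viewer there is one more tool, called by a JSON object that holds its "method" and its "body". jog_arm: Moves the arm, as the interface text tells. Its arguments: {"type":"object","properties":{"series":{"type":"array","items":{"type":"array","items":{"type":"number"}}},"claw":{"type":"number"},"newtons":{"type":"number"}},"required":["series"]}

```bash
mkdir -p pics; cat > h.py <<'E'
import numpy as np, cv2
from plant import observe, grab_frame, close_job
def f(d): return d["pixels"].shape[0]/2/np.tan(np.radians(d["fovy"])/2)
def world(d):
    z=d["z_map"]; v,u=np.indices(z.shape); F=f(d)
    P=np.stack([(u-d["cx"])/F*z,(v-d["cy"])/F*z,z,np.ones_like(z)],-1)
    return (P@np.array(d["world_from_camera"]).T)[...,:3]
def ray(d,u,v,h):
    T=np.array(d["world_from_camera"]);F=f(d)
    r=T[:3,:3]@np.array([(u-d["cx"])/F,(v-d["cy"])/F,1]);o=T[:3,3]
    return o+r*(h-o[2])/r[2]
E
python3 - <<'E'
from h import *
print(observe())
for n in ("top","side"):
    d=grab_frame(n);cv2.imwrite(f"pics/{n}0.png",d["pixels"]);np.save(f"{n}0.npy",d,allow_pickle=True)
    print(n,d["fovy"],d["cx"],d["cy"],np.array(d["world_from_camera"]).round(2))
E
```

```text
{'clock': 0.0, 'joints': array([ 1.16129284,  0.70710526, -0.02762434,  1.48505588,  0.02197639,
        0.95092322, -0.07549697]), 'qd': array([ 9.44861957e-04,  1.00464413e-03,  5.74083516e-04,  1.45760883e-03,
       -7.57406871e-04,  6.62247825e-05,  1.22393659e-03]), 'joint_torque': array([ 4.20068900e-04, -8.83229685e+01,  1.23455621e+00, -2.36173493e+01,
        1.68735656e-02,  6.42188548e-03, -5.93946174e-05]), 'position': array([ 206.6547163 , -536.27594767,  244.81269571]), 'ee_rot': array([-3.08747205e+00, -5.74273791e-01,  3.68638743e-04]), 'force': array([-0.07226671,  0.28628353,  0.07224507]), 'torque': array([ 0.04866981,  0.0397355 , -0.00479651]), 'gripper_force': 0.0, 'grip_width': 85.61486655712393}
top 47.937402709134595 278.238558742102 215.02508767098288 [[ 1.00000e-02 -9.90000e-01  1.60000e-01  2.85520e+02]
 [-1.00000e+00 -1.00000e-02 -1.00000e-02  1.74200e+01]
 [ 1.00000e-02 -1.60000e-01 -9.90000e-01  1.14986e+03]
 [ 0.00000e+00  0.00000e+00  0.00000e+00  1.00000e+00]]
side 44.65124883292518 278.7417589298856 214.1726585821381 [[-9.90000e-01 -1.30000e-01  9.00000e-02  3.35590e+02]
 [-1.60000e-01  7.50000e-01 -6.40000e-01  8.86020e+02]
 [ 2.00000e-02 -6.50000e-01 -7.60000e-01  1.11752e+03]
 [ 0.00000e+00  0.00000e+00  0.00000e+00  1.00000e+00]]
```

View pics/top0.png

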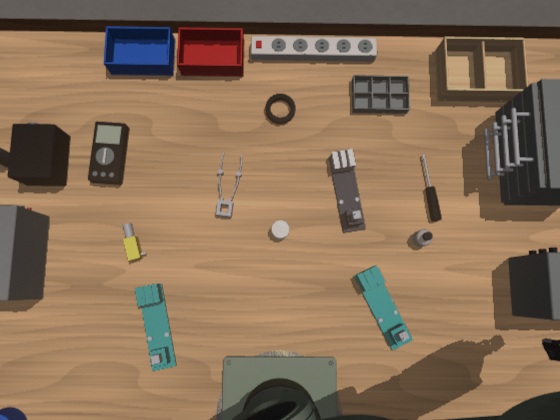

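View pics/side0.png

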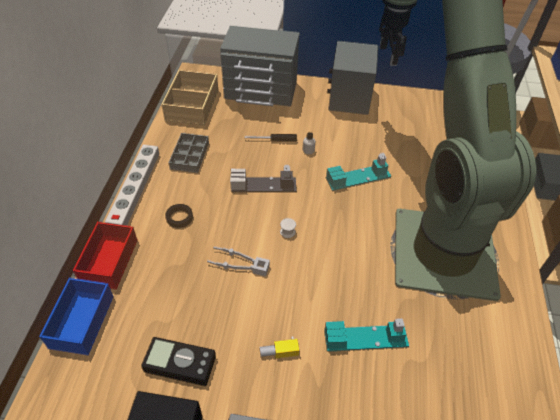

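The top view shows the tweezers with heel at (225,209) and tips up at (222-241,155). There are three stand-like things: dark steel/grey at (348,190), and turquoise ones at (155,328) and (384,308). The steel-grey one with an aluminium gauge block and dark bars fits the description. Its post is at (355,215) and its gauge at (343,160).

```bash
python3 - <<'E'
from h import *
d=np.load("top0.npy",allow_pickle=True).item()
p=d["pixels"]
a=cv2.resize(p[140:240,200:270],None,fx=5.5,fy=5.5,interpolation=cv2.INTER_CUBIC)
b=cv2.resize(p[140:240,315:385],None,fx=5.5,fy=5.5,interpolation=cv2.INTER_CUBIC)
cv2.imwrite("pics/crop1.png",np.hstack([a,b]))
print("heel",ray(d,225,209,26),"tips",ray(d,222,155,13),ray(d,240.5,156,13))
print("post",ray(d,356,215,81),"gauge",ray(d,343,160,45))
W=world(d)
for n,(u0,u1,v0,v1) in dict(tw=(210,250,150,220),st=(328,368,145,233)).items():
    w=W[v0:v1,u0:u1].reshape(-1,3); 
    for lo,hi in ((16,40),(40,55),(60,90)):
        s=w[(w[:,2]>lo)&(w[:,2]<hi)]; print(n,lo,len(s), s.mean(0).round(1) if len(s) else "", np.median(s[:,2]) if len(s) else "")
s=np.load("side0.npy",allow_pickle=True).item()
print("side heel",ray(s,261,264,26),"post",ray(s,286,171,81))
E
```

```text
heel [475.80444323 133.292616    26.        ] tips [613.86451873 145.6925062   13.        ] [611.88800629  99.75940806  13.        ]
post [ 455.91668075 -173.05823574   81.        ] gauge [ 595.88479064 -150.21212592   45.        ]
tw 16 311 [509.2 132.6  22. ] 22.307152549774173
tw 40 0  
tw 60 0  
st 16 126 [ 541.6 -152.6   29.3] 29.572173486937004
st 40 522 [ 556.8 -158.4   44.3] 44.229393517101016
st 60 70 [ 456.9 -174.9   74.8] 75.32030856670497
side heel [478.63254889 142.61098934  26.        ] post [ 458.56458255 -149.58926897   81.        ]
```

View pics/crop1.png

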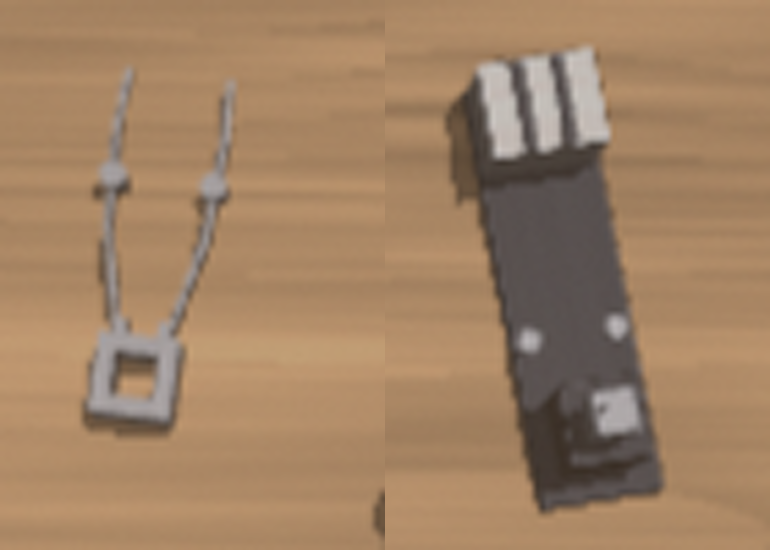

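The right-hand crop shows the steel-grey stand with two dark bars on an aluminium gauge block, so that is the one. The tweezers lie with hole at about (225,208) and tips towards +x. Heel is at about (476,133) heading -4.4°, and the stand post at about (456,-172) heading about 9.5°. On the way I'll look at the stand with the wrist camera.

{"method": "jog_arm", "body": {"series": [[40,45,10,0,0,-2],[80,95,25,0,0,-4],[120,145,40,0,0,-6],[160,195,50,0,0,-8],[200,245,50,0,0,-10],[240,300,50,0,0,-11],[270,345,50,0,0,-11.5],[285,370,50,0,0,-11.5],[285,370,50,0,0,-11.5],[285,370,50,0,0,-11.5],[285,370,50,0,0,-11.5]], "claw": 85}}

```text
clock: 1.48
position: [491.2, -167.5, 295.3]
ee_rot: [3.131, 0.26, -0.0]
force: [-0.2, -0.1, 0.2]
grip_width: 85.1
gripper_force: 0.0
```

```bash
python3 - <<'E'
from h import *
o=observe();print(o["position"],o["ee_rot"],o["clock"])
d=grab_frame("wrist");cv2.imwrite("pics/w1.png",d["pixels"]);np.save("w1.npy",d,allow_pickle=True)
print(d["fovy"],d["cx"],d["cy"],np.array(d["world_from_camera"]).round(2))
E
```

```text
[ 491.23837641 -167.51776385  295.27530364] [ 3.13073201e+00  2.59629156e-01 -3.79622264e-04] 1.475
64.13934722717255 273.32864746427543 211.52409908922243 [[ 1.6000e-01 -9.4000e-01 -3.1000e-01  5.7085e+02]
 [-9.9000e-01 -1.6000e-01 -5.0000e-02 -1.5482e+02]
 [-0.0000e+00  3.1000e-01 -9.5000e-01  4.2352e+02]
 [ 0.0000e+00  0.0000e+00  0.0000e+00  1.0000e+00]]
```

View pics/w1.png

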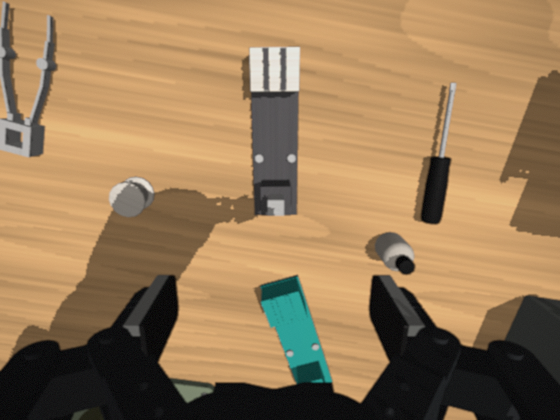

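The wrist view shows the gauge block at (275,69), its bars at x≈267/283, the post top at (275,206) and the tweezers at top left (22,137). Next I measure the stand precisely and go to the tweezers.

```bash
python3 - <<'E'
from h import *
d=np.load("w1.npy",allow_pickle=True).item()
p=d["pixels"]; hsv=cv2.cvtColor(p,cv2.COLOR_BGR2HSV)
W=world(d)
# gauge top: block outline via depth map height
m=((abs(W[...,2]-45)<4)&(np.indices(W.shape[:2])[0]<100)&(abs(np.indices(W.shape[:2])[1]-275)<40)).astype(np.uint8)
c=np.argwhere(m)[:,::-1].astype(np.float32); r=cv2.minAreaRect(c);print("gauge",r)
for q in cv2.boxPoints(r): print(ray(d,*q,45).round(1))
# base plate + whole: long edges
m=((W[...,2]>4)&(W[...,2]<12)); m[:, :240]=0;m[:,310:]=0;m[:95]=0;m[215:]=0
s=W[m];print("base n",len(s),"z",np.median(s[:,2]))
c=s[:,:2].astype(np.float32); r=cv2.minAreaRect(c);print("base",r)
# light blobs
g=((hsv[...,1]<40)&(hsv[...,2]>150)).astype(np.uint8)
n,l,st,ce=cv2.connectedComponentsWithStats(g)
for i in range(1,n):
    if st[i,4]>15 and 240<ce[i][0]<310 and ce[i][1]<230:
        rr=cv2.minAreaRect(np.argwhere(l==i)[:,::-1].astype(np.float32))
        h=45 if ce[i][1]<100 else (81 if ce[i][1]>190 else 8)
        print(st[i],ce[i].round(1),h,ray(d,*ce[i],h).round(1),[round(float(x),1) for x in rr[1]],rr[2])
s=W[(W[...,2]>74)&(W[...,2]<90)&(np.indices(W.shape[:2])[0]<230)&(abs(np.indices(W.shape[:2])[1]-275)<30)]
print("post depth",len(s),s.mean(0),s.min(0),s.max(0))
E
```

```text
gauge ((274.5, 69.0), (44.0, 49.0), 90.0)
[ 619.  -122.4   45. ]
[ 627.2 -171.9   45. ]
[ 585.6 -179.9   45. ]
[ 577.  -128.5   45. ]
base n 4340 z 7.609182425138954
base ((505.2295227050781, -167.68533325195312), (148.227294921875, 56.06480026245117), 9.941573143005371)
[268  47  13  44 527] [274.2  68.2] 45 [ 603.3 -150.2   45. ] [43.0, 12.0] 90.0
[285  47  15  44 582] [292.1  68.3] 45 [ 606.3 -168.6   45. ] [13.2, 43.3] 1.3322198390960693
[249  48  16  44 586] [256.1  69.4] 45 [ 599.1 -131.7   45. ] [43.3, 14.0] 87.95458984375
[255 155   8   8  48] [258.6 158.3] 8 [ 501.6 -147.7    8. ] [7.1, 6.4] 45.0
[288 155   8   7  46] [291.1 158. ] 8 [ 508.6 -187.3    8. ] [7.0, 6.0] 0.0
[268 200  16  15 193] [276.7 206.2] 81 [ 466.2 -175.7   81. ] [14.0, 15.0] 90.0
post depth 186 [ 462.37750161 -175.14425524   78.50750134] [ 453.39106044 -183.46403046   74.01635419] [ 470.04486244 -167.22838175   82.25953993]
```

{"method": "jog_arm", "body": {"series": [[0,40,0,0,0,-2],[0,90,0,0,0,-5],[-5,140,0,0,0,-8],[-10,195,-15,0,0,-11],[-15,250,-30,0,0,-14],[-20,285,-40,0,0,-14],[-25,300,-45,0,0,-14],[-25,300,-45,0,0,-14],[-25,300,-45,0,0,-14],[-25,300,-45,0,0,-14]]}}

```text
clock: 2.78
position: [467.1, 132.3, 250.6]
ee_rot: [-3.139, 0.124, -0.001]
force: [-0.1, -0.0, 0.2]
grip_width: 84.8
gripper_force: 0.0
```

```bash
python3 - <<'E'
from h import *
o=observe();print(o["position"],o["ee_rot"],o["clock"])
d=grab_frame("wrist");cv2.imwrite("pics/w2.png",d["pixels"]);np.save("w2.npy",d,allow_pickle=True)
E
```

```text
[467.13465117 132.32762191 250.5946857 ] [-3.13910022e+00  1.24093206e-01 -9.77577030e-04] 2.775
```

View pics/w2.png

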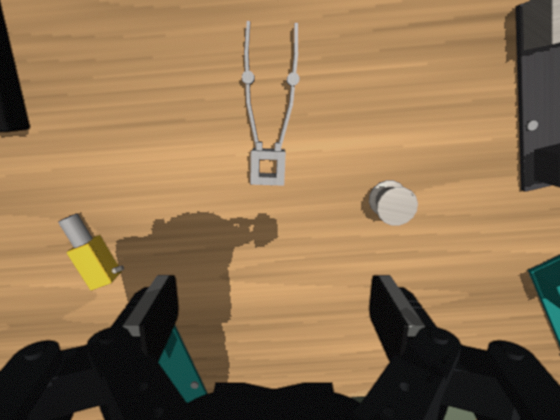

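The wrist view shows the tweezers' heel at (268,166), ribs at (248,77) and (292,78), and tips at (248,23) and (296,23).

```bash
python3 - <<'E'
from h import *
d=np.load("w2.npy",allow_pickle=True).item()
W=world(d); v,u=np.indices(W.shape[:2]); roi=(u>235)&(u<310)&(v<195)
m=(W[...,2]>22)&(W[...,2]<31)&roi&(v>140)
s=W[m];r=cv2.minAreaRect(s[:,:2].astype(np.float32));print("heel depth",len(s),np.median(s[:,2]),r)
p=d["pixels"];hsv=cv2.cvtColor(p,cv2.COLOR_BGR2HSV)
g=((hsv[...,1]<50)&roi&(hsv[...,2]>110)).astype(np.uint8)
gg=g*(v>148).astype(np.uint8)
cs,h=cv2.findContours(gg,cv2.RETR_CCOMP,cv2.CHAIN_APPROX_NONE)
for c,hh in zip(cs,h[0]):
    if cv2.contourArea(c)>60:
        r=cv2.minAreaRect(c);print("hole" if hh[3]>=0 else "outer",r,[ray(d,*q,26)[:2].round(1).tolist() for q in cv2.boxPoints(r)],ray(d,*r[0],26).round(1))
for n,(a,b) in dict(L=(240,257),R=(285,302)).items():
    k=g.copy();k[:,:a]=0;k[:,b:]=0;k[:68]=0;k[88:]=0
    k=cv2.erode(k,np.ones((5,5)));M=cv2.moments(k,True);print("rib",n,ray(d,M["m10"]/M["m00"],M["m01"]/M["m00"],21).round(1))
E
```

```text
heel depth 832 25.579254643812902 ((481.341064453125, 137.06903076171875), (35.894371032714844, 37.252445220947266), 83.51811981201172)
outer ((267.0, 166.5), (35.0, 34.0), 90.0) [[502.5, 153.8], [499.7, 118.4], [462.3, 121.0], [465.3, 157.5]] [482.8 137.6  26. ]
hole ((267.5, 167.5), (19.0, 19.0), 0.0) [[472.2, 148.2], [492.5, 146.3], [490.9, 126.4], [470.6, 127.9]] [481.7 137.2  26. ]
rib L [572.6 149.5  21. ]
rib R [567.7 104.9  21. ]
```

{"method": "jog_arm", "body": {"series": [[8,3,-40,0,0,-1],[14,4.5,-95,0,0,-2],[14,4.5,-145,0,0,-2],[14,4.5,-190,0,0,-2],[14,4.5,-220,0,0,-2],[14,4.5,-232,0,0,-2],[14,4.5,-233,0,0,-2],[14,4.5,-233,0,0,-2]]}}

```text
clock: 3.82
position: [481.3, 138.0, 18.3]
ee_rot: [-3.136, 0.176, -0.002]
force: [-0.9, 0.8, 0.3]
grip_width: 84.9
gripper_force: 0.0
```

{"method": "jog_arm", "body": {"series": [[0,0,0,0,0,0],[0,0,0,0,0,0],[0,0,0,0,0,0],[0,0,0,0,0,0],[0,0,0,0,0,0],[0,0,0,0,0,0],[0,0,0,0,0,0],[0,0,0,0,0,0]], "claw": 25, "newtons": 60}}

```text
clock: 4.82
position: [480.8, 138.0, 17.8]
ee_rot: [-3.136, 0.176, -0.001]
force: [-1.7, -0.3, 11.5]
grip_width: 34.3
gripper_force: 60.0
```

{"method": "jog_arm", "body": {"series": [[0,0,5,0,0,0],[0,0,20,0,0,0],[0,0,50,0,0,0],[0,0,90,0,0,0],[0,0,120,0,0,0],[0,0,130,0,0,0],[0,0,130,0,0,0],[0,0,130,0,0,0]]}}

```text
clock: 5.82
position: [480.4, 137.9, 146.4]
ee_rot: [3.136, -0.176, -0.002]
force: [-0.0, 0.2, -1.8]
grip_width: 34.6
gripper_force: 60.3
```

```bash
python3 - <<'E'
from h import *
o=observe();print(o["position"],o["ee_rot"],o["clock"])
d=grab_frame("wrist");cv2.imwrite("pics/w3.png",d["pixels"]);np.save("w3.npy",d,allow_pickle=True)
E
```

```text
[480.37556699 137.89713601 146.43297688] [ 3.13628848e+00 -1.76006127e-01 -1.97907813e-03] 5.825
```

View pics/w3.png

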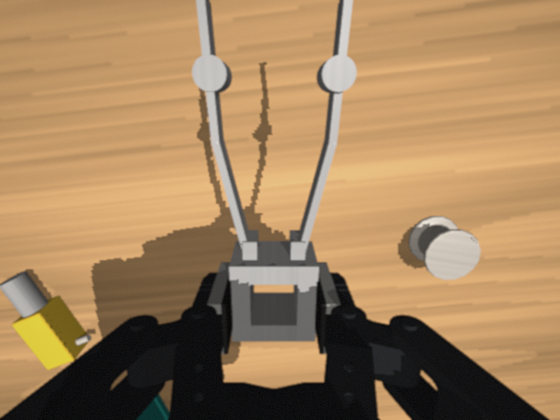

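The heel is held square in the jaws, hole at (274,305) and ribs at (211,73) and (338,73). Now I measure the offset of tweezers to tool.

```bash
cat > held.py <<'E'
from h import *
from scipy.spatial.transform import Rotation as R
def held(d,o):
    W=world(d); v,u=np.indices(W.shape[:2]); hsv=cv2.cvtColor(d["pixels"],cv2.COLOR_BGR2HSV)
    ribs=[]
    for a,b in ((185,240),(310,365)):
        m=((hsv[...,1]<60)&(hsv[...,2]>110)&(u>a)&(u<b)&(v>45)&(v<105)).astype(np.uint8)
        m=cv2.morphologyEx(m,cv2.MORPH_OPEN,cv2.getStructuringElement(cv2.MORPH_ELLIPSE,(23,23)))
        M=cv2.moments(m,True);c=(M["m10"]/M["m00"],M["m01"]/M["m00"])
        zz=np.median(W[m>0][:,2]); ribs.append(ray(d,*c,zz)); print("rib",np.round(c,1),M["m00"],ribs[-1].round(1))
    m=(u>228)&(u<322)&(v>262)&(v<345)&(hsv[...,1]<60)&(hsv[...,2]>70)
    z=W[...,2]; zt=np.percentile(z[m&(z>100)],90) if (m&(z>100)).any() else 0
    m&=abs(z-zt)<4
    s=W[m]; print("heel top z",np.median(s[:,2]),"rect",cv2.minAreaRect(s[:,:2].astype(np.float32)))
    L,Rr=ribs; h=np.degrees(np.arctan2(*( (L-Rr)[:2]*[-1,1])[[0,1]]))
    mid=(L+Rr)/2; a=np.radians(h); o0=mid[:2]-90*np.array([np.cos(a),np.sin(a)])
    X=R.from_rotvec(o["ee_rot"]).as_matrix()
    print("heading",h,"tool x heading",np.degrees(np.arctan2(X[1,0],X[0,0])),"origin from ribs",o0,"sep",np.linalg.norm(L-Rr),"tilt z tool",X[:,2].round(4),"tcp",o["position"].round(1))
E
python3 - <<'E'
from held import *
held(np.load("w3.npy",allow_pickle=True).item(),observe())
E
```

```text
rib [209.1  72.7] 1037.0 [572.5 149.6 149.1]
rib [338.6  72.9] 1036.0 [567.3 104.9 149. ]
heel top z 154.16237098239074 rect ((480.5033874511719, 136.79522705078125), (38.021751403808594, 37.265926361083984), 83.73807525634766)
heading -6.535178095094806 tool x heading -6.4313752206283965 origin from ribs [480.48002277 137.48045019] sep 44.93556278308344 tilt z tool [-1.3e-03 -4.0e-04 -1.0e+00] tcp [480.4 137.8 146.4]
```

Held squarely: origin lies within 0.6 mm of the TCP and the underside 18 mm below it. Move over the post.

{"method": "jog_arm", "body": {"series": [[0,-15,5,0,0,0],[0,-45,10,0,0,2],[0,-85,15,0,0,4],[-4,-130,15,0,0,6],[-8,-175,15,0,0,9],[-12,-220,15,0,0,12],[-16,-260,15,0,0,14.5],[-19,-290,8,0,0,16],[-19,-308,0,0,0,16.4],[-19,-312.5,0,0,0,16.4],[-19,-312.5,0,0,0,16.4],[-19,-312.5,0,0,0,16.4]]}}

```text
clock: 7.38
position: [461.9, -173.8, 147.5]
ee_rot: [-3.129, -0.274, -0.0]
force: [-0.1, -0.5, -1.4]
grip_width: 34.9
gripper_force: 60.3
```

```bash
python3 - <<'E'
from held import *
o=observe();print(o["position"],o["ee_rot"],o["clock"])
d=grab_frame("wrist");cv2.imwrite("pics/w4.png",d["pixels"]);np.save("w4.npy",d,allow_pickle=True)
held(d,o)
E
```

```text
[ 461.85708142 -173.82285648  147.54027775] [-3.12932352e+00 -2.74437555e-01 -4.15354981e-04] 7.375
rib [208.9  72.6] 1057.0 [ 546.8 -136.6  150.3]
rib [338.4  72.9] 1062.0 [ 554.5 -180.9  150.3]
heel top z 155.22973872664187 rect ((462.1256103515625, -175.0892333984375), (37.48609924316406, 37.79656982421875), 10.649091720581055)
heading 9.867271716426902 tool x heading 10.023881438551923 origin from ribs [ 461.9722065  -174.18626421] sep 44.945398438891424 tilt z tool [ 2.e-04  3.e-04 -1.e+00] tcp [ 461.9 -173.8  147.5]
```

View pics/w4.png

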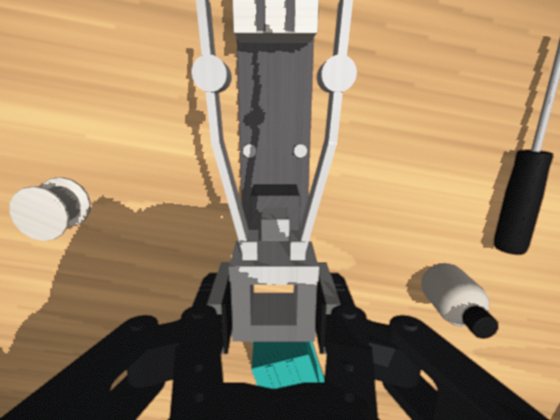

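The tweezers are above the stand. The post top at (275,230) lies between the blades and in front of the heel. Measure the post, screws and gauge edge in this same view.

```bash
python3 - <<'E'
from h import *
d=np.load("w4.npy",allow_pickle=True).item()
W=world(d);v,u=np.indices(W.shape[:2]);z=W[...,2]
hd=np.radians(10.0);Rm=np.array([[np.cos(hd),np.sin(hd)],[-np.sin(hd),np.cos(hd)]])
print("tw origin in rot frame",Rm@[462.0,-174.3])
roi=(u>250)&(u<302)&(v>205)&(v<243)
m=roi&(z>79)&(z<85);s=(W[m][:,:2])@Rm.T;print("post flat",len(s),np.median(z[m]),np.percentile(s,[2,50,98],axis=0).round(1).tolist(), "px",u[m].min(),u[m].max(),v[m].min(),v[m].max())
m=roi&(z>70)&(z<79);print("taper n",m.sum())
m=(z>41)&(z<49)&(v<45)&(u>225)&(u<325);s=W[m][:,:2]@Rm.T;print("gauge",len(s),np.median(z[m]),np.percentile(s,[1,50,99],axis=0).round(1).tolist())
m=(z>41)&(z<49)&(v>150)&(v<230)&(u>240)&(u<310);s=W[m][:,:2]@Rm.T;print("pedestal",len(s),np.percentile(s,[1,50,99],axis=0).round(1).tolist() if len(s) else 0)
m=(z>5)&(z<11)&(v<185)&(v>45)&(u>225)&(u<320);s=W[m][:,:2]@Rm.T;print("plate",len(s),np.percentile(s,[1,50,99],axis=0).round(1).tolist(),cv2.minAreaRect(W[m][:,:2].astype(np.float32)))
g=((d["pixels"].min(2)>150)&(v>140)&(v<165)&(u>235)&(u<312)).astype(np.uint8)
n,l,st,ce=cv2.connectedComponentsWithStats(g)
P=[ray(d,*ce[i],8)[:2] for i in range(1,n) if 30<st[i,4]<200]
for q in P: print("screw",q,Rm@q)
E
```

```text
tw origin in rot frame [ 424.71430452 -251.87744943]
post flat 211 80.47833998028796 [[421.9, -258.5], [425.9, -252.8], [429.5, -247.8]] px 266 284 228 240
taper n 364
gauge 2886 44.81065003033689 [[545.5, -278.3], [554.4, -252.8], [563.2, -227.6]]
pedestal 1214 [[415.8, -270.5], [433.6, -253.0], [441.8, -235.3]]
plate 9962 [[441.8, -280.2], [497.6, -253.0], [542.8, -225.5]] ((528.6094360351562, -163.59368896484375), (102.96382141113281, 56.1417121887207), 9.96784782409668)
screw [ 501.55206241 -145.7786279 ] [ 468.61816652 -230.65752463]
screw [ 508.63273193 -187.54037631] [ 468.33941326 -273.0143636 ]
```

The tweezers need about -0.7 mm in x and -0.9 mm in y, and the heading already agrees to within 0.1°. Underside is now at 129. Lower onto the taper first.

{"method": "jog_arm", "body": {"series": [[-0.7,-0.9,0,0,0,0],[-0.7,-0.9,-20,0,0,0],[-0.7,-0.9,-40,0,0,0],[-0.7,-0.9,-46,0,0,0],[-0.7,-0.9,-52,0,0,0],[-0.7,-0.9,-57,0,0,0],[-0.7,-0.9,-62,0,0,0],[-0.7,-0.9,-62,0,0,0],[-0.7,-0.9,-62,0,0,0]]}}

```text
clock: 8.55
position: [461.1, -175.5, 85.4]
ee_rot: [-3.13, -0.273, -0.0]
force: [-0.2, -0.1, -1.6]
grip_width: 35.2
gripper_force: 60.3
```

It is past the taper with no contact force. Continue to the seat.

{"method": "jog_arm", "body": {"series": [[0,0,-5,0,0,0],[0,0,-10,0,0,0],[0,0,-15,0,0,0],[0,0,-19,0,0,0],[0,0,-21,0,0,0],[0,0,-22,0,0,0],[0,0,-22.5,0,0,0],[0,0,-22.5,0,0,0]]}}

```text
clock: 9.55
position: [461.1, -175.4, 62.8]
ee_rot: [-3.13, -0.273, -0.0]
force: [-0.6, -0.6, -1.4]
grip_width: 34.8
gripper_force: 60.4
```

{"method": "jog_arm", "body": {"series": [[0,0,-0.5,0,0,0],[0,0,-1,0,0,0],[0,0,-1,0,0,0]]}}

```text
clock: 9.93
position: [461.1, -175.4, 62.7]
ee_rot: [3.129, 0.273, 0.001]
force: [-4.5, 1.7, 24.8]
grip_width: 35.0
gripper_force: 63.7
```

Seated with contact at 25 N. Relax, open and rise.

{"method": "jog_arm", "body": {"series": [[0,0,0.8,0,0,0],[0,0,0.8,0,0,0],[0,0,0.8,0,0,0],[0,0,0.8,0,0,0],[0,0,0.8,0,0,0],[0,0,0.8,0,0,0],[0,0,0.8,0,0,0],[0,0,0.8,0,0,0]], "claw": 85}}

```text
clock: 10.92
position: [461.0, -175.4, 62.6]
ee_rot: [-3.13, -0.273, 0.0]
force: [0.4, -0.6, 0.9]
grip_width: 85.1
gripper_force: 0.0
```

{"method": "jog_arm", "body": {"series": [[0,0,10,0,0,0],[0,0,40,0,0,0],[0,0,80,0,0,0],[10,2,110,0,0,0],[25,4,125,0,0,0],[30,5.3,130,0,0,0],[30,5.3,130,0,0,0],[30,5.3,130,0,0,0]]}}

```text
clock: 11.92
position: [490.3, -170.2, 192.0]
ee_rot: [-3.129, -0.273, 0.002]
force: [-0.8, -0.2, 0.5]
grip_width: 85.0
gripper_force: 0.0
```

```bash
python3 - <<'E'
from h import *
o=observe();print(o["position"],o["ee_rot"],o["clock"])
d=grab_frame("wrist");cv2.imwrite("pics/w5.png",d["pixels"]);np.save("w5.npy",d,allow_pickle=True)
E
```

```text
[ 490.33552952 -170.20217489  191.9834256 ] [-3.12931045e+00 -2.72591040e-01  2.03519917e-03] 11.925
```

View pics/w5.png

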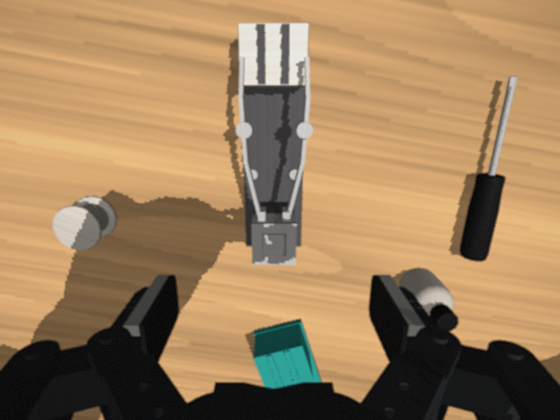

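The tweezers are seated, heel at (273,243) on the post, ribs at (244,131) and (304,131), tips over the gauge. Check heights and rib midpoint.

```bash
python3 - <<'E'
from h import *
d=np.load("w5.npy",allow_pickle=True).item()
W=world(d);v,u=np.indices(W.shape[:2]);z=W[...,2]
hd=np.radians(10.0);Rm=np.array([[np.cos(hd),np.sin(hd)],[-np.sin(hd),np.cos(hd)]])
ctr=lambda p:Rm@p
r=[]
for a,b in ((232,256),(292,316)):
    m=((d["pixels"].min(2)>120)&(u>a)&(u<b)&(v>118)&(v<144)).astype(np.uint8)
    m=cv2.morphologyEx(m,cv2.MORPH_OPEN,cv2.getStructuringElement(cv2.MORPH_ELLIPSE,(11,11)))
    M=cv2.moments(m,True);q=ray(d,M["m10"]/M["m00"],M["m01"]/M["m00"],66);r.append(q);print("rib",M["m00"],q,Rm@q[:2],np.median(z[m>0]))
print("sep",np.linalg.norm(r[0]-r[1]),"mid",(r[0]+r[1])/2)
m=(u>255)&(u<295)&(v>225)&(v<262)
print("heel z hist",np.histogram(z[m],[0,30,50,62,67,70,73,78,86]))
h=m&(z>68)&(z<74);print(cv2.minAreaRect(W[h][:,:2].astype(np.float32)),np.median(z[h]))
E
```

```text
rib 250.0 [ 546.20468743 -138.07786002   66.        ] [ 513.92964215 -230.82759567] 65.49352866821287
rib 260.0 [ 553.77278216 -182.91209274   66.        ] [ 513.5973777  -276.29488152] 65.50239557426946
sep 45.468499886395115 mid [ 549.9887348  -160.49497638   66.        ]
heel z hist (array([  0,   2,  16,   8, 181, 820, 155, 216]), array([ 0, 30, 50, 62, 67, 70, 73, 78, 86]))
((461.6799621582031, -176.97076416015625), (32.29537582397461, 31.351655960083008), 9.7604341506958) 70.60485078679746
```

Heel top at 71 confirms it is fully home. Descend around the ribs, open.

{"method": "jog_arm", "body": {"series": [[20,3.5,-10,0,0,0],[45,8,-30,0,0,0],[59.5,10.2,-65,0,0,0],[59.5,10.2,-100,0,0,0],[59.5,10.2,-125,0,0,0],[59.5,10.2,-138,0,0,0],[59.5,10.2,-140,0,0,0],[59.5,10.2,-140,0,0,0],[59.5,10.2,-140,0,0,0]], "claw": 85, "newtons": 20}}

```text
clock: 13.1
position: [550.9, -160.0, 53.4]
ee_rot: [3.129, 0.273, 0.002]
force: [-0.4, -0.2, 1.2]
grip_width: 85.0
gripper_force: 0.0
```

{"method": "jog_arm", "body": {"series": [[0,0,0,0,0,0],[0,0,0,0,0,0],[0,0,0,0,0,0],[0,0,0,0,0,0],[0,0,0,0,0,0],[0,0,0,0,0,0],[0,0,0,0,0,0]], "claw": 54, "newtons": 20}}

```text
clock: 13.98
position: [550.5, -160.0, 52.6]
ee_rot: [-3.13, -0.273, 0.0]
force: [1.2, 1.3, 0.5]
grip_width: 53.9
gripper_force: 2.4
```

{"method": "jog_arm", "body": {"series": [[0,0,0,0,0,0],[0,0,0,0,0,0],[0,0,0,0,0,0],[0,0,0,0,0,0],[0,0,0,0,0,0]], "claw": 48}}

```text
clock: 14.6
position: [550.7, -159.9, 52.6]
ee_rot: [-3.13, -0.273, -0.001]
force: [4.1, 0.4, 1.6]
grip_width: 48.3
gripper_force: 3.9
```

```bash
python3 - <<'E'
from h import *
o=observe();print(o["position"],o["ee_rot"],o["clock"],o["force"])
d=grab_frame("wrist");cv2.imwrite("pics/w6.png",d["pixels"]);np.save("w6.npy",d,allow_pickle=True)
E
```

```text
[ 550.72582321 -159.89027144   52.61737977] [-3.12964562e+00 -2.73103950e-01 -6.37369861e-04] 14.6 [4.07628512 0.35318297 1.62542224]
```

View pics/w6.png

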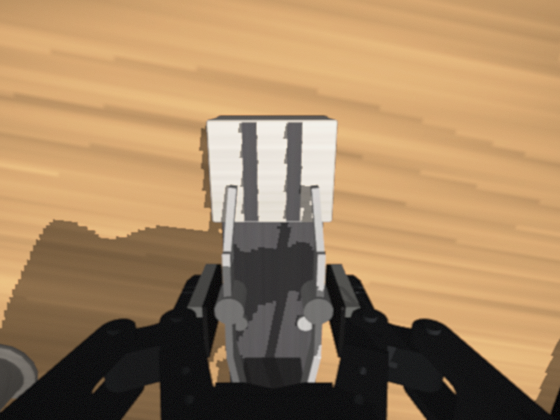

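The pads sit on both ribs at (229,310) and (319,310). The tips are at (232,190) and (315,190), still outside the dark bars at (250,170) and (293,170). Measure the gap and the bars.

```bash
cat > tips.py <<'E'
from h import *
def tips(d):
    hd=np.radians(10.0);Rm=np.array([[np.cos(hd),np.sin(hd)],[-np.sin(hd),np.cos(hd)]])
    W=world(d);v,u=np.indices(W.shape[:2]);z=W[...,2]
    # bars
    k=((d["pixels"].max(2)<110)&(v>128)&(v<178)&(u>225)&(u<315)).astype(np.uint8)
    n,l,st,ce=cv2.connectedComponentsWithStats(k)
    B=[]
    for i in range(1,n):
        if st[i,4]>200: B.append(Rm@ray(d,*ce[i],45.5)[:2])
    print("bars y",[b[1].round(2) for b in B],"diff",B[0][1]-B[-1][1])
    # blades near tips: depth band 60..68 (blade top 64)
    for x in (134,137):
        out=[]
        for lo,hi in ((215,273),(273,335)):
            m=(z>57)&(z<68)&(u>lo)&(u<hi)&(v>180)&(v<262)
            s=W[m][:,:2]@Rm.T; s=s[abs(s[:,0]-423.9-x)<2]
            out.append((s[:,1].min().round(2),s[:,1].max().round(2),len(s)))
        print(x,out,"inner gap",out[0][0]-out[1][1],"mid",(out[0][0]+out[1][1])/2)
    m=(z>57)&(z<68)&(v>180)&(v<262)&(u>215)&(u<335); print("tip row",v[m].min(),"z",np.median(z[m]),"xmax",(W[m][:,:2]@Rm.T)[:,0].max()-423.9)
    for r in (188,191,194,197,200):
        mm=np.where(m[r])[0]; L=mm[mm<273];R=mm[mm>273]
        if len(L) and len(R):
            a=Rm@ray(d,L.max()+.5,r,64)[:2];b=Rm@ray(d,R.min()-.5,r,64)[:2];print(r,L.min(),L.max(),R.min(),R.max(),"x",(a[0]-423.9).round(1),"gap",(a[1]-b[1]).round(2),"mid",((a[1]+b[1])/2).round(2))
E
python3 -c "
from tips import *
tips(np.load('w6.npy',allow_pickle=True).item())"
```

```text
bars y [np.float64(-243.83), np.float64(-261.71)] diff 17.884180912114772
134 [(np.float64(-238.96), np.float64(-235.67), 71), (np.float64(-271.61), np.float64(-268.42), 65)] inner gap 29.460000000000008 mid -253.69
137 [(np.float64(-239.04), np.float64(-235.87), 60), (np.float64(-271.43), np.float64(-268.25), 67)] inner gap 29.210000000000008 mid -253.64499999999998
tip row 187 z 57.945437798455785 xmax 140.522998733471
188 228 236 312 319 x 141.8 gap 26.91 mid -253.84
191 228 235 312 319 x 140.6 gap 27.35 mid -253.66
194 228 235 313 318 x 139.5 gap 27.79 mid -253.84
197 228 233 312 320 x 138.4 gap 28.23 mid -253.29
200 227 235 313 319 x 137.3 gap 27.95 mid -253.83
```

The gap is about 29 mm at opening 48.3, matching the geometry. The tip midpoint is 0.9 mm to the right of the bars' midpoint, so nudge left 0.5 mm and squeeze to 43.

{"method": "jog_arm", "body": {"series": [[-0.1,0.5,0,0,0,0],[-0.1,0.5,0,0,0,0],[-0.1,0.5,0,0,0,0],[-0.1,0.5,0,0,0,0],[-0.1,0.5,0,0,0,0]], "claw": 43}}

```text
clock: 15.28
position: [550.8, -159.4, 52.7]
ee_rot: [3.13, 0.273, 0.001]
force: [4.9, 0.8, 2.1]
grip_width: 43.2
gripper_force: 4.9
```

```bash
sed -i 's/(z>57)/(z>52)/g' tips.py; sed -i 's/r,64)/r,58)/g' tips.py; python3 - <<'E'
from tips import *
d=grab_frame("wrist");np.save("w7.npy",d,allow_pickle=True);o=observe();print(o["position"],o["grip_width"],o["gripper_force"])
tips(d)
E
```

```text
[ 550.7115797  -159.43498561   52.63513883] 43.27461906184731 4.889081194996834
bars y [np.float64(-243.83), np.float64(-261.72)] diff 17.888524257789072
134 [(np.float64(-242.1), np.float64(-238.74), 83), (np.float64(-267.38), np.float64(-264.1), 86)] inner gap 22.00000000000003 mid -253.10000000000002
137 [(np.float64(-242.51), np.float64(-239.08), 85), (np.float64(-266.97), np.float64(-263.6), 84)] inner gap 21.090000000000032 mid -253.055
tip row 184 z 56.83325969914245 xmax 140.8096416691693
188 239 246 300 307 x 140.3 gap 20.0 mid -253.04
191 238 246 301 308 x 139.2 gap 20.44 mid -253.23
194 238 245 301 308 x 138.0 gap 20.88 mid -253.04
197 238 245 301 309 x 136.8 gap 20.94 mid -253.04
200 237 245 301 309 x 135.6 gap 21.0 mid -253.04
```

```bash
python3 - <<'E'
from tips import *
d=np.load("w7.npy",allow_pickle=True).item();W=world(d)
p=d["pixels"]
for r in (184,186,189,192,196):
    print(r,"z",W[r,234:250,2].round(0).astype(int).tolist(),"g",p[r,234:250,1].tolist());print("   R",W[r,297:313,2].round(0).astype(int).tolist(),"g",p[r,297:313,1].tolist())
print(np.array(d["world_from_camera"])[:3,3])
cv2.imwrite("pics/w7c.png",cv2.resize(p[100:260,190:360],None,fx=4,fy=3.5*1.0714,interpolation=cv2.INTER_CUBIC)[:600])
E
```

```text
184 z [45, 45, 44, 44, 46, 45, 51, 52, 51, 51, 51, 51, 46, 46, 46, 46] g [233, 233, 215, 163, 130, 117, 100, 95, 98, 93, 80, 71, 77, 86, 92, 93]
   R [46, 45, 45, 45, 50, 50, 51, 52, 52, 52, 45, 46, 45, 44, 45, 45] g [84, 83, 82, 87, 109, 140, 154, 148, 148, 171, 216, 231, 231, 232, 232, 232]
186 z [44, 45, 46, 46, 45, 56, 56, 56, 55, 55, 54, 55, 53, 51, 45, 46] g [168, 167, 156, 140, 138, 138, 131, 121, 117, 114, 105, 97, 92, 89, 89, 92]
   R [46, 46, 50, 54, 54, 54, 56, 55, 55, 55, 55, 45, 46, 45, 45, 45] g [49, 55, 64, 76, 87, 93, 97, 101, 112, 136, 180, 221, 228, 229, 228, 228]
189 z [44, 45, 45, 45, 45, 56, 56, 56, 56, 55, 57, 57, 56, 46, 45, 46] g [132, 131, 132, 149, 181, 204, 212, 213, 211, 212, 210, 193, 147, 103, 91, 93]
   R [46, 45, 46, 56, 57, 56, 57, 57, 56, 56, 56, 57, 45, 44, 46, 45] g [49, 60, 102, 159, 201, 212, 212, 211, 211, 211, 216, 222, 227, 228, 228, 228]
192 z [44, 45, 45, 44, 57, 56, 56, 57, 56, 56, 55, 57, 53, 46, 46, 47] g [129, 127, 133, 156, 191, 209, 212, 210, 210, 212, 209, 186, 132, 94, 90, 92]
   R [46, 45, 46, 52, 56, 57, 56, 56, 57, 56, 56, 57, 44, 44, 45, 44] g [48, 49, 80, 142, 195, 212, 211, 211, 211, 209, 211, 217, 222, 224, 223, 223]
196 z [45, 45, 45, 45, 57, 56, 55, 56, 55, 57, 57, 56, 46, 46, 46, 46] g [130, 131, 139, 172, 201, 211, 211, 209, 210, 209, 194, 155, 109, 90, 91, 94]
   R [46, 45, 45, 45, 57, 57, 56, 58, 57, 56, 56, 55, 44, 45, 46, 44] g [50, 49, 62, 106, 163, 201, 211, 209, 209, 209, 209, 213, 220, 224, 225, 225]
[ 630.12330215 -146.04584427  180.96237555]
```

View pics/w7c.png

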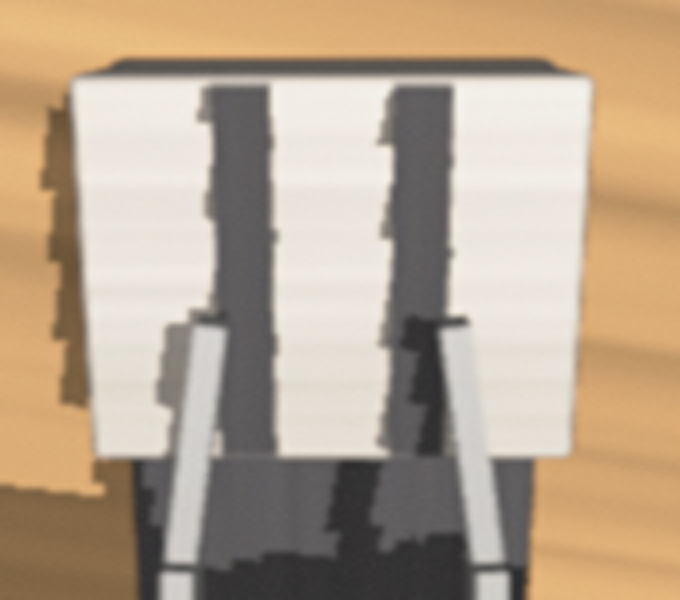

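The enlarged crop shows both tips symmetric over the bars' outer edges; the gap is about 20.3 mm. Another 1.4 mm of squeeze is needed, with a 0.2 mm nudge left.

{"method": "jog_arm", "body": {"series": [[0,0.2,0,0,0,0],[0,0.2,0,0,0,0],[0,0.2,0,0,0,0],[0,0.2,0,0,0,0],[0,0.2,0,0,0,0],[0,0.2,0,0,0,0]], "claw": 41.5}}

```text
clock: 16.08
position: [550.7, -159.3, 52.7]
ee_rot: [3.13, 0.273, 0.001]
force: [5.2, 0.3, 0.5]
grip_width: 41.9
gripper_force: 5.2
```

```bash
cat > sub.py <<'E'
from tips import *
d=grab_frame("wrist");o=observe();print(o["position"],o["grip_width"],o["gripper_force"],o["clock"])
tips(d)
hd=np.radians(10.0);Rm=np.array([[np.cos(hd),np.sin(hd)],[-np.sin(hd),np.cos(hd)]])
g=d["pixels"][...,1].astype(float)
for r in (188,189,190):
    x=np.arange(255,230,-1);i=np.argmax(g[r,x]>150);a=x[i]+(g[r,x[i]]-150)/(g[r,x[i]]-g[r,x[i]+1])
    x=np.arange(290,320);i=np.argmax(g[r,x]>150) if g[r,290]<150 else np.argmax((g[r,x]>150)&(np.maximum.accumulate(x*(g[r,x]<120))>0));b=x[i]-(g[r,x[i]]-150)/(g[r,x[i]]-g[r,x[i]-1])
    A=Rm@ray(d,a,r,56.7)[:2];B=Rm@ray(d,b,r,56.7)[:2];print("sub",r,a.round(1),b.round(1),A.round(2),B.round(2),"gap",(A-B)[1].round(2))
E
python3 sub.py
```

```text
[ 550.77106117 -159.2600214    52.68204372] 42.06838994993292 5.172344818711281 16.125
bars y [np.float64(-243.82), np.float64(-261.74)] diff 17.920366702148215
134 [(np.float64(-243.06), np.float64(-239.51), 83), (np.float64(-266.09), np.float64(-262.47), 77)] inner gap 19.410000000000025 mid -252.76500000000001
137 [(np.float64(-243.48), np.float64(-240.1), 83), (np.float64(-265.57), np.float64(-262.05), 83)] inner gap 18.57000000000002 mid -252.765
tip row 184 z 56.58770848441104 xmax 140.71336544116105
188 242 249 297 304 x 140.4 gap 17.74 mid -252.85
191 241 249 297 304 x 139.2 gap 17.79 mid -252.85
194 241 248 297 305 x 138.0 gap 18.22 mid -252.66
197 240 248 298 305 x 136.8 gap 18.65 mid -252.85
200 240 247 298 306 x 135.7 gap 19.09 mid -252.65
sub 188 248.7 296.4 [ 563.94 -243.6 ] [ 563.92 -261.77] gap 18.18
sub 189 248.8 296.3 [ 563.55 -243.63] [ 563.53 -261.73] gap 18.1
sub 190 248.8 296.5 [ 563.15 -243.58] [ 563.14 -261.82] gap 18.24
```

The inner tip faces are at y -243.6 and -261.8, against bars at -243.8 and -261.7; the gap is about 18.1 mm. Let it settle and check again, bystanders included.

{"method": "jog_arm", "body": {"series": [[0,0,0,0,0,0],[0,0,0,0,0,0],[0,0,0,0,0,0],[0,0,0,0,0,0],[0,0,0,0,0,0],[0,0,0,0,0,0],[0,0,0,0,0,0],[0,0,0,0,0,0]]}}

```text
clock: 17.12
position: [550.7, -159.2, 52.6]
ee_rot: [3.13, 0.273, 0.001]
force: [5.3, 0.1, 0.6]
grip_width: 41.7
gripper_force: 5.2
```

```bash
python3 sub.py | grep -E "sub|bars|\["
```

```text
[ 550.71690104 -159.23335903   52.65005507] 41.724716854657636 5.172330737113953 17.175
bars y [np.float64(-243.82), np.float64(-261.74)] diff 17.912037448521687
134 [(np.float64(-243.07), np.float64(-239.57), 80), (np.float64(-266.06), np.float64(-262.6), 83)] inner gap 19.53000000000003 mid -252.835
137 [(np.float64(-243.41), np.float64(-240.04), 80), (np.float64(-265.59), np.float64(-262.02), 80)] inner gap 18.609999999999985 mid -252.71499999999997
sub 188 248.8 296.4 [ 563.94 -243.61] [ 563.92 -261.77] gap 18.16
sub 189 248.8 296.3 [ 563.55 -243.63] [ 563.53 -261.73] gap 18.1
sub 190 248.7 296.5 [ 563.15 -243.57] [ 563.14 -261.82] gap 18.25
```

Steady at that gap, so I hand it in.

```bash
python3 -c "
from plant import close_job
print(close_job())"
```

```text
the job is handed in; nothing more can be done
None
```

The tweezers are seated fully home on the post and were let go there; I then squeezed them to a measured tip gap of about 18.1 mm, tips within 0.3 mm of the bars' centre lines, and handed the job in at about 17 s while still holding them steady (the bystanders got no final picture check, but the arm met no unexpected contact).

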